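Seat the seven-day tray in the pill dispenser

ROBOT

A 6-joint arm with a two-finger parallel gripper is mounted at the origin on the work surface. World frame = base frame: x ahead of the robot, y to its left, z up, the work surface at z = 0. Lengths are in m, angles in rad, forces in N, time in s.
With the tool pointing down it reaches from about 0.375 to 0.9 m from the base axis. Payload 3.1 kg.
Tool frame: the origin (TCP) lies between the finger pads; the fingertips stand 8 mm ahead of it and the grasp point (between the pads) lies 11 mm behind it; z points along the fingers, y is the direction in which the jaws open and shut (so a half turn about z gives the same grasp; the last joint's range is limited). The gripper opens to 87 mm and grips with 3 to 60 N. Pads are 19 mm wide; open, the fingers measure 117 mm over their backs; the gripper's body (75 mm by 190 mm) begins 51 mm behind the grasp point.
Start: joints at [-1.393, 0.527, 1.433, -0, 1.181, -0.178], TCP at [0.218, -0.586, 0.231] pointing down, gripper open.
Joint ranges: [-3.08, 3.08], [-0.75, 2.2], [0.22, 2.44], [-1.43, 4.57], [0, 2.65], [-2.85, 2.85]. Speed limits (rad/s): [2.79, 2.79, 3.14, 3.14, 3.14, 3.14].

INTERFACE

Orientations are given as a rotation vector (axis times angle).
In Python, from cell import read_state, read_camera, camera_params, sign_off gives the robot as it stands.
- The arm moves only by the tool jog_arm, never from a script. Its argument "rows" is a list that holds one entry, the list of rows, each a list of 7 numbers: the turn, a rotation vector about the world's x, y, z in rad, then the shift along the world's x, y, z in units of 30 mm (1.0 is 30 mm), then the finger opening in mm, from 0 to 87. In form: [[[wx, wy, wz, tx, ty, tz, jaw], ...]]. A call has 1 to 10 rows; each row is the pose to reach, as a shift and turn from the pose measured when the call began; what a row does not reach only later rows make up. A row lasts 1/12 s, in which the tool goes at most 41.7 mm and 7.16 degrees, less where a joint would pass 70% of its speed; a pose out of reach is approached as far as the arm can. A call with a gripper value outside its range is refused whole. The fingers move at their own pace and stop on an object; "grip_force" is the grip in N (left out, the last holds). Time passes only in rows, so rows that repeat a pose let the fingers close. It gives the time, the measured TCP pose, the force and the opening at its end, in the units of the state.
- read_state(): the state, without advancing time (a new reading comes with each control period).
- read_camera(name): name is "scene" or "top" or "wrist"; returns the picture (420x560x3 uint8, red, green, blue); there is no depth.
- camera_params(name): a dict with "fx", "fy", "cx", "cy" (pixels), "R" (3x3) and "t" (3): a world point X has camera coordinates R X + t; the wrist camera has in their place "T_tool_cam" (4x4, takes a point from camera to tool coordinates, whose origin is the TCP and whose axes are the flange's). Camera axes: x right, y down, z forward; pixel columns grow to the right and rows downward; lengths in m; the calibration is good to about 2 mm. The wrist camera is an equidistant fisheye: a pixel r from the principal point sees the ray r / f radians off the axis. A picture is of the moment at which its call begins: read the wrist's pose just before it. camera_params takes no time and is no camera call.
- sign_off(): hands the job in, once; it reports no verdict.
The state is a dict: "time_s": time; "joints": joint angles; "joint_velocities": joint speeds; "joint_efforts": joint torques, N m; "tool_pos": TCP position; "orientation": TCP orientation; "contact_force": force on the tool from outside, world axes, zero at the start; "torque": the same for the moment, N m; "grip_width": finger opening in m.
Only numpy, scipy, OpenCV 4.12 (cv2) and the standard library are available. Lean on these libraries where they do the work, as an engineer would, in place of code of your own. Each camera call takes 0.05 s, during which the arm holds its last target.

TASK

The round seven-day tray of the pill dispenser was put back out of line and stands proud, so the cover will not close. With the gripper's fingertips, push the tray round (either way) until the notch in its edge, marked orange, meets the orange pin of the dispenser, then press it down on its hub until it is fully home. Only push and press, without force: do not grip or lift the tray, leave everything else where it is, and finish clear of it.

Things in the scene. Friction and masses are not known exactly. Their poses are not given: they have to be found in the camera images.
- dispenser: White pill dispenser, fixed to the bench: round housing 238 mm across, 56 mm high, with a round open well (224 mm across, floor 30 mm, rim 56 mm above the bench) and a console block (130 mm wide, 44 mm high, blank display) reaching 170 mm from the axis towards its own -x. Origin on the well's axis at bench level, z up. An orange mark on the rim shows the pin, on its own +x.
- pin_top (a point): Top of the dispenser's upright orange locating pin: 10 mm diameter with a round end, 104 mm from the axis along the dispenser's own +x, beside the wall of the well. Its top is 43 mm above the bench; the tray's edge hides its inner half.
- rim_center (a point): Point on the axis of the well, level with the rim (56 mm above the bench).
- tray: White round plastic tray in the well, about 0.25 kg. Origin on the well's axis at its underside, z up, own +x towards the notch. Floor 3 mm thick, 208 mm across; outer wall 18 mm high above the floor, outside radius 96 mm, 3 mm thick; solid hub of radius 26 mm, top 24 mm above the underside. An orange line on the floor and an orange block in the wall mark the notch.
- notch (a point): Middle of the mouth of the notch in the tray's bottom edge, 104 mm from the axis along the tray's own +x, 1.5 mm above the underside. The notch is 16 mm wide and 8 mm deep; it goes over the 10 mm pin when within about 3 mm sideways. Pressed out of line, the tray is stopped by the pin.
- rib_0 (a point): Middle of one of the tray's seven radial ribs, 60 mm from the axis, at half its height (12 mm above the tray's underside); it stands 1/14 turn counter-clockwise of the notch. The ribs, 1/7 turn apart, are 3 mm thick, 18 mm high above the floor, and run from hub to wall: seven equal empty compartments, into which a fingertip reaches to push a rib. The notch is mid-way along one compartment.
- hub_top (a point): Centre of the flat top of the tray's hub (blue pad), where the tray is pressed; on the axis. About 68 mm above the bench at the start, 58 mm when home. More than 40 N from the fingers on the tray counts as gripped or forced.
- tray_rise (a joint): Height of the tray above its home seat, m: about 0.010 at the start (its underside just over the pin), 0 when fully home. A tight ring in the hub grips the spindle: the tray stays at the height where it is left and takes about 4 to 8 N to press down.
- tray_turn (a joint): Turn of the tray about the upright axis, rad, counter-clockwise from above; 0 (or any whole number of turns) is notch in line with pin. It turns either way without end, with a light drag (about 0.12 N m), and stays where it is left.
- cover: Blue round cover of the dispenser, 236 mm across, 16 mm high, lying loose on the bench. Origin at the centre of its underside. To be left alone.
- count_tray: Green tablet counting tray, 200 x 150 x 20 mm, loose, origin at the centre of its underside. To be left alone.
- spatula: White counting spatula, 168 mm long, lying in the counting tray. To be left alone.
- amber_bottle: Small amber bottle with white cap, 44 mm across, 72 mm high, standing close beside the dispenser. To be left alone.
- dose_cup: Small blue dosing cup, 40 mm across, 36 mm high, standing close beside the dispenser. To be left alone.
- lock_key: Small brass key with black head, 45 mm long, lying beside the dispenser's console. To be left alone.
- white_bottle: White tablet bottle with blue cap, 60 mm across, 100 mm high, standing beyond the dispenser. To be left alone.
- carton: White medicine carton with a purple band, 60 x 100 x 30 mm, lying beyond the dispenser. To be left alone.

How it is judged:
On the way:
1. the notch is brought in line with the pin (horizontal distance between notch and pin_top below 0.006 m), for 0.1 s.
At the end, for the whole second after the job is handed in: The tray is within 1.5 mm of its home seat with the notch over the pin (notch and pin centres within 6 mm), and at rest (value of joint tray_rise below 0.0015 m and horizontal distance between notch and pin_top below 0.006 m and velocity of joint tray_turn between -0.05 and 0.05 rad/s); the robot touches nothing.
It fails at once if the tray is lifted (more than 16 mm above its home seat) (value of joint tray_rise above 0.016 m).
It fails at once if the tray is gripped or forced: more than 40 N from the fingers (contact force between the fingers and tray above 40 N).
It fails at once if another thing is moved more than 15 mm (distance of any of cover, count_tray, spatula, amber_bottle, dose_cup, lock_key, white_bottle, carton from where it was at the start of the episode above 0.015 m).
It also fails if it takes over 42 s, if anything falls off the work surface, if the arm or the gripper's body presses on something with over 40 N, if the wrist force passes 120 N, or if a joint passes its speed limit or range.

## Working session

There is one attempt and no reset: what is moved stays moved. The work goes in short steps, Python scripts to look and compute and a tool call to move; the robot and the scene stay as the last step left them, time stands still between calls to the robot, and variables do not carry over. Pictures are saved under pics/ and viewed, and the job is handed in when it is done.

Besides the shell and the picture viewer there is one more tool, called after "Request:" by a JSON object that holds its "api" and its "payload". jog_arm: Moves the arm, as the interface text tells. Its arguments: {"type":"object","properties":{"rows":{"type":"array","items":{"type":"array","items":{"type":"array","items":{"type":"number"}}}},"grip_force":{"type":"number"}},"required":["rows"]}

```bash
mkdir -p pics; ls; python3 - <<'E'
from cell import *
import cv2
s=read_state();print(s)
for n in ["top","scene"]:
    im=read_camera(n);cv2.imwrite(f"pics/{n}0.png",im[:,:,::-1]);print(n,camera_params(n))
E
```

```text
pics
{'time_s': 0.0, 'joints': array([-1.39351538e+00,  5.28464025e-01,  1.43391581e+00,  1.71523904e-05,
        1.18139590e+00, -1.78535612e-01]), 'joint_velocities': array([ 0.0009268 ,  0.00042427, -0.00091808,  0.00027733,  0.00068619,
        0.00047686]), 'joint_efforts': array([-1.68479779e-03, -4.40046608e+01, -1.76595032e+01,  6.31513679e-02,
        5.81435335e-02, -1.71219854e-04]), 'tool_pos': array([ 0.21760412, -0.58512411,  0.22956864]), 'orientation': array([-3.08985903e+00, -5.55575173e-01, -2.70471324e-05]), 'contact_force': array([-0.41451926,  0.58303794,  0.92104257]), 'torque': array([ 0.02978044,  0.00920904, -0.04262018]), 'grip_width': 0.08722254872897042}
top {'fx': 379.821314507619, 'fy': 379.821314507619, 'cx': 282.1133245867818, 'cy': 207.47698288064387, 'R': array([[ 0.01184729, -0.99966809,  0.02287677],
       [-0.99601881, -0.01381937, -0.0880656 ],
       [ 0.08835251, -0.02174236, -0.99585195]]), 't': array([-0.01053135,  0.59402054,  0.97729776])}
scene {'fx': 465.75336029870397, 'fy': 465.75336029870397, 'cx': 281.27954333259197, 'cy': 208.66211242687245, 'R': array([[-0.81577057,  0.578203  , -0.01413015],
       [ 0.36855263,  0.50084199, -0.78315149],
       [-0.44574357, -0.64407965, -0.62167039]]), 't': array([ 0.46799622, -0.15051599,  1.5485763 ])}
```

View pics/top0.png

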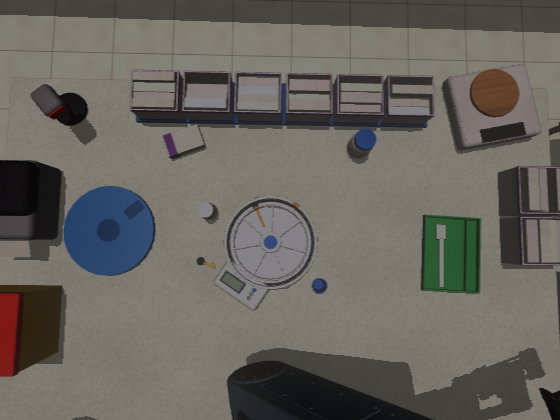

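View pics/scene0.png

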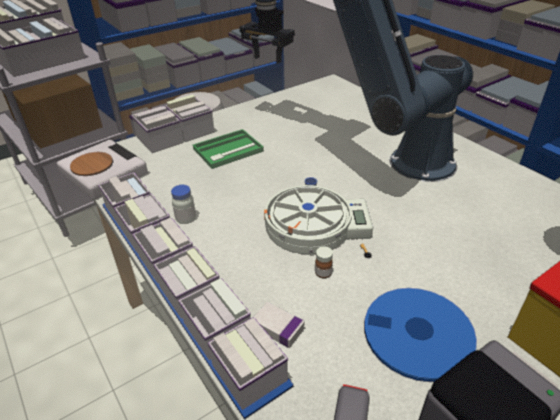

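The top view shows the tray's blue hub at (270,242), its orange notch line at about (260,216), and the orange pin mark on the rim at (296,205). Next I'll measure these precisely.

```bash
cat > h.py <<'E'
from cell import *
import cv2, numpy as np
def back(n,u,v,z):
    p=camera_params(n);R,t=p['R'],p['t']
    d=R.T@np.array([(u-p['cx'])/p['fx'],(v-p['cy'])/p['fy'],1]);c=-R.T@t
    return c+d*(z-c[2])/d[2]
def proj(n,X):
    p=camera_params(n);c=p['R']@np.array(X)+p['t'];return c[:2]/c[2]*p['fx']+[p['cx'],p['cy']]
def blobs(n,im,kind,roi):
    hsv=cv2.cvtColor(im,cv2.COLOR_RGB2HSV)
    lo,hi=dict(orange=((5,110,90),(22,255,255)),blue=((100,120,60),(130,255,255)))[kind]
    m=cv2.inRange(hsv,lo,hi);k=np.zeros_like(m);x0,y0,x1,y1=roi;k[y0:y1,x0:x1]=m[y0:y1,x0:x1]
    N,L,st,c=cv2.connectedComponentsWithStats(k,connectivity=8)
    return [(st[i],c[i]) for i in range(1,N) if st[i][4]>=4]
E
python3 - <<'E'
from h import *
im=cv2.imread('pics/top0.png')[:,:,::-1].copy()
for k,z in (("blue",.068),("orange",.056)):
  for st,c in blobs("top",im,k,(215,190,335,300)): print(k,st,c,back("top",*c,z))
im2=cv2.imread('pics/scene0.png')[:,:,::-1].copy()
for k,z in (("blue",.068),("orange",.056)):
  for st,c in blobs("scene",im2,k,(250,170,375,260)): print(k,st,c,back("scene",*c,z))
cv2.imwrite('pics/crop.png',cv2.resize(im[185:315,205:335,::-1],None,fx=4.5,fy=4.5,interpolation=cv2.INTER_CUBIC))
cv2.imwrite('pics/crops.png',cv2.resize(im2[170:260,250:375,::-1],None,fx=6,fy=6,interpolation=cv2.INTER_CUBIC))
E
```

```text
blue [264 236  13  13 126] [269.99206349 241.67460317] [0.5038097  0.02743114 0.068     ]
blue [313 279  11  11  84] [317.52380952 284.01190476] [ 0.40009292 -0.09254913  0.068     ]
blue [253 288   3   4   8] [253.75  289.625] [0.38488373 0.06596154 0.068     ]
orange [293 202   6   5  18] [295.44444444 204.27777778] [ 0.60019647 -0.03638485  0.056     ]
orange [254 206   5   3   8] [255.75  207.125] [0.59144262 0.06527016 0.056     ]
orange [256 209   9  18  29] [259.93103448 217.13793103] [0.56591224 0.05414269 0.056     ]
blue [303 204  10   6  47] [307.53191489 206.27659574] [0.50222588 0.0243299  0.068     ]
orange [264 210   3   3   8] [265.125 211.125] [ 0.59898208 -0.03924869  0.056     ]
orange [294 222   6   6  10] [296.5 224.9] [0.56464985 0.05784451 0.056     ]
orange [288 227   4   6  18] [289.83333333 229.5       ] [0.58964854 0.06234741 0.056     ]
orange [361 244   6   9  19] [363.52631579 247.68421053] [0.48298248 0.22558916 0.056     ]
```

View pics/crop.png

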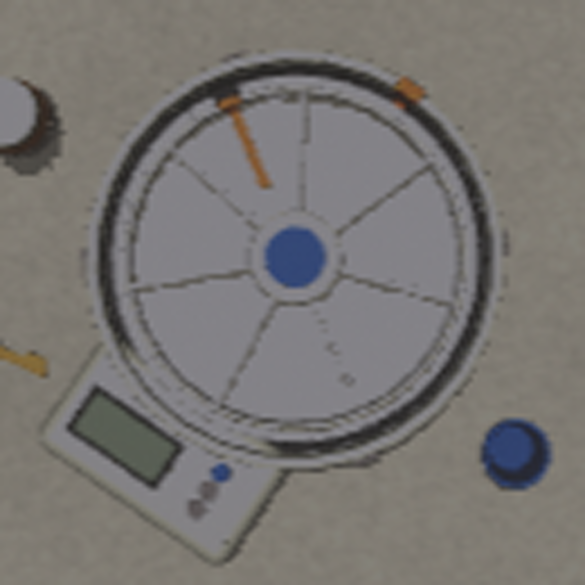

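View pics/crops.png

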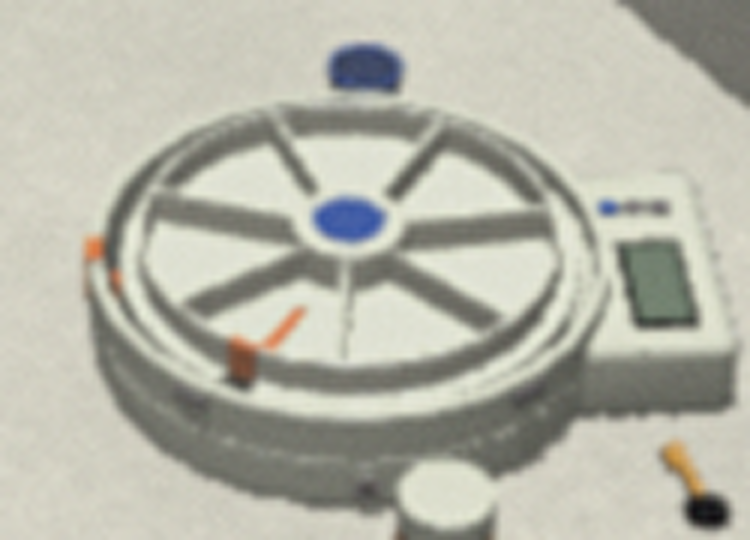

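Request:
{"api": "jog_arm", "payload": {"rows": [[[0,0,0.27,8.4,21.9,0,0],[0,0,0.27,8.4,21.9,0,0],[0,0,0.27,8.4,21.9,0,0],[0,0,0.27,8.4,21.9,0,0],[0,0,0.27,8.4,21.9,0,0],[0,0,0.27,8.4,21.9,0,0],[0,0,0.27,8.4,21.9,0,0],[0,0,0.27,8.4,21.9,0,0],[0,0,0.27,8.4,21.9,0,0],[0,0,0.27,8.4,21.9,0,0]]]}}

```text
time_s: 0.93
tool_pos: [0.3668, -0.1947, 0.2299]
orientation: [-2.987, -0.965, 0.0]
contact_force: [1.1, -1.2, 0.8]
grip_width: 0.0281
```

```bash
cat >> h.py <<'E'
C=np.array([.503,.026])
def tgt(x,y,z,yawdeg,s=None):
    s=s or read_state();from scipy.spatial.transform import Rotation as Ro
    X=Ro.from_rotvec(s['orientation']).as_matrix();yaw=np.arctan2(X[1,0],X[0,0])
    print('t',s['time_s'],'pos',s['tool_pos'].round(4),'yaw',np.degrees(yaw).round(1),'zaxis',X[:,2].round(3),'F',s['contact_force'].round(1),'grip',s['grip_width'],'j',s['joints'].round(2))
    d=(np.array([x,y,z])-s['tool_pos'])/.03;print('row',np.radians(yawdeg)-yaw,d.round(3))
E
python3 -c "
from h import *
tgt(.469,.073,.13,35.8)"
```

```text
t 0.9333 pos [ 0.3668 -0.1947  0.2299] yaw 35.8 zaxis [-0.001  0.002 -1.   ] F [ 1.1 -1.2  0.8] grip 0.028077392620689416 j [-0.76  0.25  1.93  0.    0.97  0.19]
row -0.00018838607130877705 [ 3.406  8.923 -3.332]
```

Request:
{"api": "jog_arm", "payload": {"rows": [[[0,0,0,3.41,8.92,0,0],[0,0,0,3.41,8.92,0,0],[0,0,0,3.41,8.92,0,0],[0,0,0,3.41,8.92,0,0],[0,0,0,3.41,8.92,0,0],[0,0,0,3.41,8.92,0,0],[0,0,0,3.41,8.92,0,0],[0,0,0,3.41,8.92,-2.0,0],[0,0,0,3.41,8.92,-3.3,0],[0,0,0,3.41,8.92,-3.3,0]]]}}

```text
time_s: 1.77
tool_pos: [0.4663, 0.0743, 0.1272]
orientation: [-2.984, -0.969, 0.01]
contact_force: [-1.3, -0.9, -0.3]
grip_width: 0.0005
```

```bash
python3 -c "
from h import *
tgt(.469,.073,.058,35.8)
im=read_camera('wrist');cv2.imwrite('pics/w1.png',im[:,:,::-1])
im=read_camera('scene')[140:300,220:400];cv2.imwrite('pics/s1.png',cv2.resize(im[:,:,::-1],None,fx=3.5,fy=3.5))"
```

```text
t 1.7667 pos [0.4663 0.0743 0.1272] yaw 36.0 zaxis [-0.008  0.002 -1.   ] F [-1.3 -0.9 -0.3] grip 0.0004985268157967851 j [-0.08  0.5   1.9   0.    0.75  0.86]
row -0.003006785508458676 [ 0.089 -0.044 -2.306]
```

View pics/w1.png

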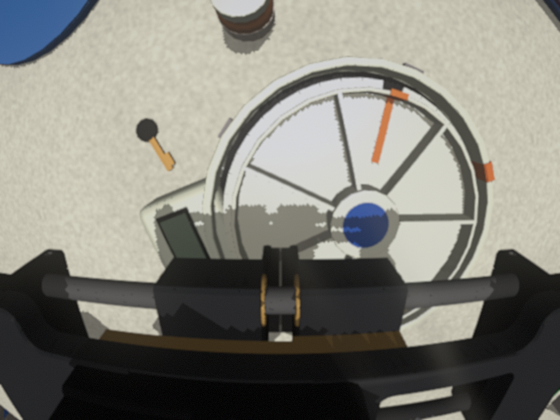

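View pics/s1.png

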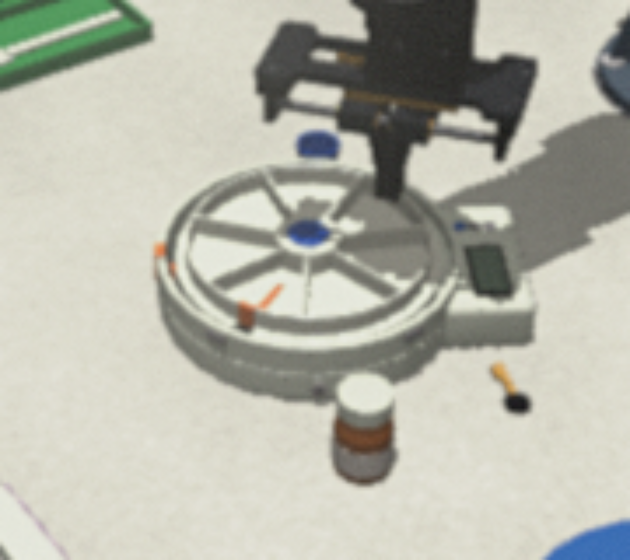

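The wrist view shows the fingers at the bottom centre (280,300), the hub at (365,225), the notch mark at (398,95) and the pin at (488,172). I'll overlay the model to confirm which compartment is under the tip.

```bash
cat >> h.py <<'E'
from scipy.spatial.transform import Rotation as Ro
def wproj(X,pos,ori):
    p=camera_params('wrist');T=np.array(p['T_tool_cam'])
    Xt=Ro.from_rotvec(ori).as_matrix().T@(np.array(X)-pos)
    c=T[:3,:3].T@(Xt-T[:3,3]);th=np.arctan2(np.hypot(c[0],c[1]),c[2]);ph=np.arctan2(c[1],c[0])
    f=p['fx'];return np.array([p['cx']+f*th*np.cos(ph),p['cy']+f*th*np.sin(ph)])
def pol(r,deg,z):return [C[0]+r*np.cos(np.radians(deg)),C[1]+r*np.sin(np.radians(deg)),z]
E
python3 -c "
from h import *
s=read_state();im=cv2.imread('pics/w1.png');top=cv2.imread('pics/s1.png')
P=[(0,0,.068,(255,0,255))]+[(r,23+25.714+51.43*k,.061,(0,0,255)) for k in range(7) for r in (30,90)]+[(115,-33.4,.056,(255,255,0)),(94,23,.061,(0,255,0))]
for r,d,z,col in P:
  u=wproj(pol(r,d,z),s['tool_pos'],s['orientation']);cv2.circle(im,(int(u[0]),int(u[1])),4,col,-1)
  v=(proj('scene',pol(r,d,z))-[220,140])*3.5;cv2.circle(top,(int(v[0]),int(v[1])),4,col,-1)
for z in (.127-.008,.049):
  v=(proj('scene',[s['tool_pos'][0],s['tool_pos'][1],z])-[220,140])*3.5;cv2.circle(top,(int(v[0]),int(v[1])),4,(0,255,255),-1)
  u=wproj([s['tool_pos'][0],s['tool_pos'][1],z],s['tool_pos'],s['orientation']);cv2.circle(im,(int(u[0]),int(u[1])),4,(0,255,255),-1)
cv2.imwrite('pics/w1o.png',im);cv2.imwrite('pics/s1o.png',top)"
```

```text
(no output)
```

View pics/w1o.png

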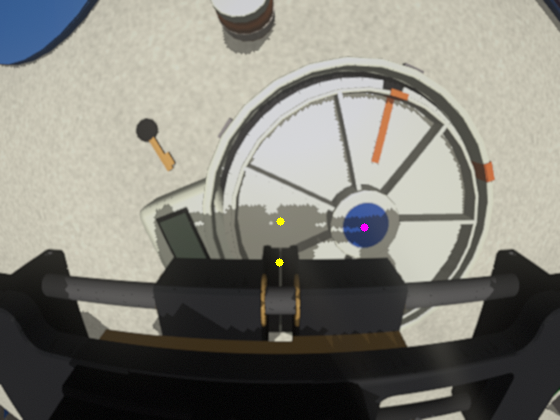

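View pics/s1o.png

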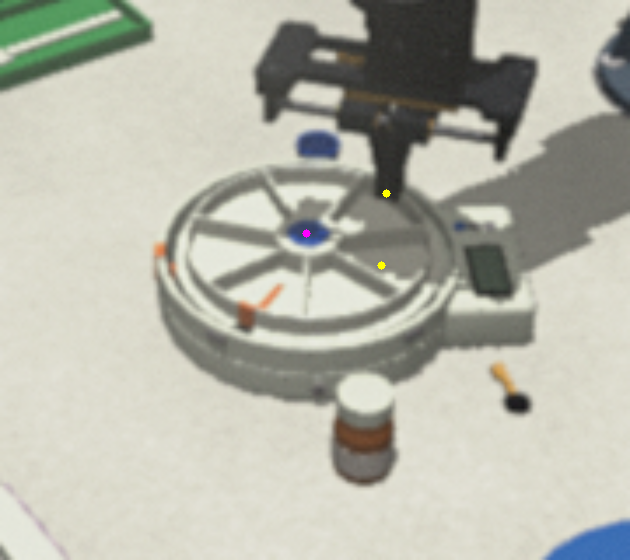

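The tip (yellow, z=.05) sits mid-compartment, between the ribs. I'll descend.

Request:
{"api": "jog_arm", "payload": {"rows": [[[0,0,0,0.09,-0.04,-0.6,0],[0,0,0,0.09,-0.04,-1.2,0],[0,0,0,0.09,-0.04,-1.7,0],[0,0,0,0.09,-0.04,-2.1,0],[0,0,0,0.09,-0.04,-2.3,0],[0,0,0,0.09,-0.04,-2.3,0]]]}}

```text
time_s: 2.37
tool_pos: [0.4693, 0.072, 0.059]
orientation: [-2.984, -0.965, 0.013]
contact_force: [0.1, 0.9, 0.7]
grip_width: 0.0002
```

```bash
python3 -c "
from h import *
s=read_state();tgt(.469,.073,.058,35.8,s)
r=.058
# tip angle phi; contact when phi = rib+10.9deg ; start 125.8
for ph in (118,111,106,101,96,91,86,81,76,71,66,61,58,54):
  x,y=C+r*np.array([np.cos(np.radians(ph)),np.sin(np.radians(ph))]);d=(np.array([x,y])-s['tool_pos'][:2])/.03
  print(ph,np.radians(ph-125.8).round(3),d.round(3))"
```

```text
t 2.3667 pos [0.4693 0.072  0.059 ] yaw 35.8 zaxis [-0.01   0.003 -1.   ] F [0.1 0.9 0.7] grip 0.0001773745101811951 j [-0.08  0.63  1.94  0.    0.58  0.86]
row -0.0005522153480224112 [-0.011  0.033 -0.032]
118 -0.136 [0.215 0.173]
111 -0.258 [0.43  0.271]
106 -0.346 [0.589 0.325]
101 -0.433 [0.753 0.364]
96 -0.52 [0.92  0.389]
91 -0.607 [1.089 0.399]
86 -0.695 [1.257 0.395]
81 -0.782 [1.425 0.376]
76 -0.869 [1.59  0.342]
71 -0.956 [1.752 0.294]
66 -1.044 [1.909 0.232]
61 -1.131 [2.06  0.157]
58 -1.183 [2.147 0.106]
54 -1.253 [2.259 0.03 ]
```

Request:
{"api": "jog_arm", "payload": {"rows": [[[0,0,-0.08,0.12,0.1,0,0],[0,0,-0.14,0.215,0.17,0,0],[0,0,-0.2,0.32,0.22,0,0],[0,0,-0.26,0.43,0.27,0,0],[0,0,-0.32,0.54,0.31,0,0],[0,0,-0.375,0.645,0.34,0,0],[0,0,-0.433,0.753,0.364,0,0],[0,0,-0.49,0.865,0.38,0,0],[0,0,-0.55,0.98,0.39,0,0],[0,0,-0.607,1.09,0.4,0,0]]]}}

```text
time_s: 3.2
tool_pos: [0.5011, 0.0844, 0.0604]
orientation: [-3.133, -0.023, 0.012]
contact_force: [-1.8, 1.0, 0.6]
grip_width: 0.0003
```

```bash
python3 -c "
from h import *
s=read_state();tgt(.469,.073,.058,1,s)
r=.058
for ph in (91,86,81,76,71,66,61,58,54):
  x,y=C+r*np.array([np.cos(np.radians(ph)),np.sin(np.radians(ph))]);d=(np.array([x,y])-s['tool_pos'][:2])/.03
  print(ph,(np.radians(ph-125.8+35.8)-np.radians(1)+np.radians(1)).round(3),d.round(3))
im=read_camera('wrist');cv2.imwrite('pics/w2.png',im[:,:,::-1])"
```

```text
t 3.2 pos [0.5011 0.0844 0.0604] yaw 0.9 zaxis [-0.008  0.008 -1.   ] F [-1.8  1.   0.6] grip 0.0002757127423212826 j [-0.06  0.65  1.85  0.01  0.64  1.49]
row 0.0024849694961889372 [-1.069 -0.381 -0.079]
91 0.017 [ 0.031 -0.015]
86 -0.07 [ 0.199 -0.019]
81 -0.157 [ 0.367 -0.038]
76 -0.244 [ 0.532 -0.072]
71 -0.332 [ 0.694 -0.12 ]
66 -0.419 [ 0.851 -0.182]
61 -0.506 [ 1.002 -0.257]
58 -0.559 [ 1.089 -0.308]
54 -0.628 [ 1.201 -0.384]
```

View pics/w2.png

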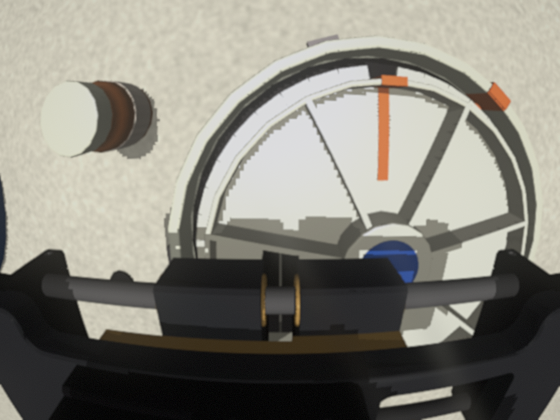

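The wrist view shows the tray turning: the notch is now at (393,80) and the pin at (498,97). I'll keep pushing but stop a little short.

Request:
{"api": "jog_arm", "payload": {"rows": [[[0,0,-0.06,0.14,-0.015,-0.05,0],[0,0,-0.12,0.27,-0.025,-0.05,0],[0,0,-0.18,0.4,-0.045,-0.05,0],[0,0,-0.24,0.51,-0.07,-0.05,0],[0,0,-0.3,0.62,-0.1,-0.05,0],[0,0,-0.36,0.72,-0.13,-0.05,0],[0,0,-0.42,0.83,-0.175,-0.05,0],[0,0,-0.47,0.92,-0.215,-0.05,0],[0,0,-0.52,1.0,-0.257,-0.05,0],[0,0,-0.52,1.0,-0.257,-0.05,0]]]}}

```text
time_s: 4.08
tool_pos: [0.5325, 0.0765, 0.0601]
orientation: [-3.032, 0.785, 0.005]
contact_force: [-0.6, 0.4, 1.2]
grip_width: 0.0004
```

```bash
python3 -c "
from h import *
s=read_state();tgt(.469,.073,.058,-30,s)
im=read_camera('wrist');cv2.imwrite('pics/w3.png',im[:,:,::-1])
im=read_camera('scene')[140:300,220:400];cv2.imwrite('pics/s3.png',cv2.resize(im[:,:,::-1],None,fx=3.5,fy=3.5))"
```

```text
t 4.0833 pos [0.5325 0.0765 0.0601] yaw -29.0 zaxis [-0.001  0.01  -1.   ] F [-0.6  0.4  1.2] grip 0.00039902322846525564 j [-0.07  0.67  1.78  0.02  0.68  1.99]
row -0.016715415508589904 [-2.115 -0.117 -0.07 ]
```

View pics/w3.png

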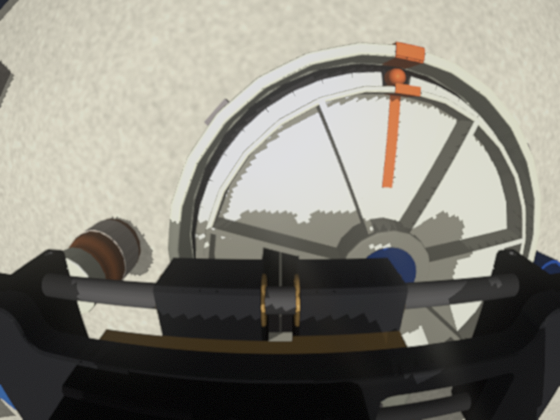

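View pics/s3.png

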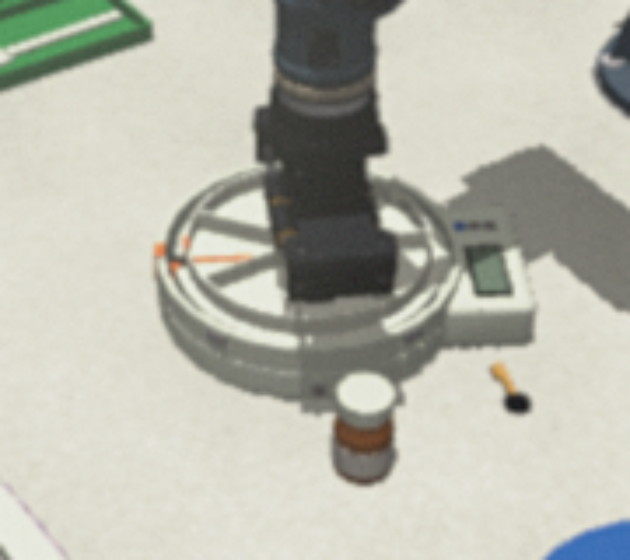

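Nearly in line: the pin is at (397,75), the rim mark at (410,52), the notch block at (407,90) and the line end at (388,187). I'll compute the remaining angle.

```bash
cat >> h.py <<'E'
def wback(u,v,z,pos,ori):
    p=camera_params('wrist');T=np.array(p['T_tool_cam']);a=(u-p['cx'])/p['fx'];b=(v-p['cy'])/p['fx'];th=np.hypot(a,b)
    d=np.array([a/th*np.sin(th),b/th*np.sin(th),np.cos(th)]) if th>1e-9 else np.array([0,0,1.])
    R=Ro.from_rotvec(ori).as_matrix()@T[:3,:3];o=Ro.from_rotvec(ori).as_matrix()@T[:3,3]+pos;d=R@d
    return o+d*(z-o[2])/d[2]
def ang(P):return np.degrees(np.arctan2(P[1]-C[1],P[0]-C[0])),np.hypot(P[1]-C[1],P[0]-C[0])
E
python3 -c "
from h import *
s=read_state();im=cv2.imread('pics/w3.png')[:,:,::-1].copy()
for st,c in blobs('wrist',im,'orange',(300,20,520,260)): 
  for z in (.043,.056,.062):
    P=wback(*c,z,s['tool_pos'],s['orientation']);print(st,c.round(1),z,P.round(4),ang(P))
for u in ((389,186),(397,100)):print(ang(wback(*u,.043,s['tool_pos'],s['orientation'])))
cv2.imwrite('pics/w3c.png',cv2.resize(im[30:200,330:470,::-1],None,fx=4,fy=3.5,interpolation=cv2.INTER_CUBIC))
"
```

```text
[395  42  30  22 476] [409.5  52.5] 0.043 [ 0.6009 -0.0412  0.043 ] (np.float64(-34.4913137732468), np.float64(0.1187228201939941))
[395  42  30  22 476] [409.5  52.5] 0.056 [ 0.6009 -0.0353  0.056 ] (np.float64(-32.04820005525581), np.float64(0.11544944167431549))
[395  42  30  22 476] [409.5  52.5] 0.062 [ 0.6009 -0.0325  0.062 ] (np.float64(-30.87429623523045), np.float64(0.11401238747511451))
[386  68  35  29 525] [401.5  82.8] 0.043 [ 0.5878 -0.0286  0.043 ] (np.float64(-32.76523515449929), np.float64(0.10087611716778871))
[386  68  35  29 525] [401.5  82.8] 0.056 [ 0.5888 -0.0236  0.056 ] (np.float64(-30.020281052752647), np.float64(0.09912358735190023))
[386  68  35  29 525] [401.5  82.8] 0.062 [ 0.5893 -0.0213  0.062 ] (np.float64(-28.721797835557645), np.float64(0.09839341444269327))
[383  95  17  92 882] [391.2 140.1] 0.043 [ 0.5626 -0.009   0.043 ] (np.float64(-30.396042690999387), np.float64(0.06909267774169547))
[383  95  17  92 882] [391.2 140.1] 0.056 [ 0.5655 -0.0055  0.056 ] (np.float64(-26.70928232160024), np.float64(0.06999595779880194))
[383  95  17  92 882] [391.2 140.1] 0.062 [ 0.5669 -0.0038  0.062 ] (np.float64(-25.042788170054077), np.float64(0.07050867282772899))
(np.float64(-31.795877030959367), np.float64(0.043673797222078314))
(np.float64(-31.633664569380255), np.float64(0.09112807734064855))
```

View pics/w3c.png

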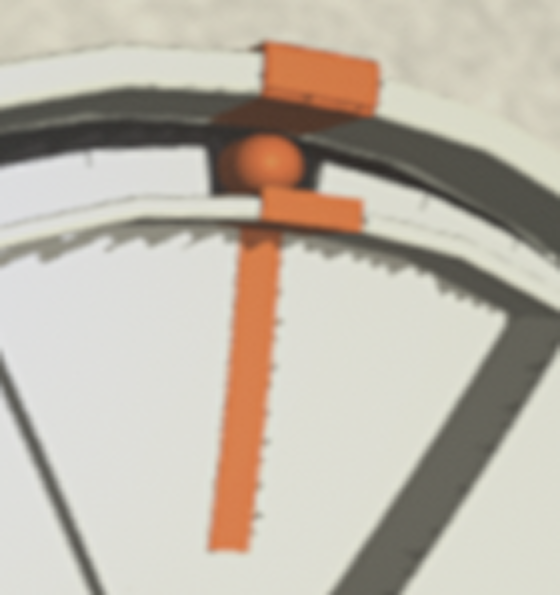

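The crop shows the pin centred in the notch mouth: notch edges at about x=210 and 322, pin at about 222–305. The line angle is −31.7° and the rim mark −32.05° in the same picture, so it is in line. I'll back off the rib, lift and move over the hub.

Request:
{"api": "jog_arm", "payload": {"rows": [[[0,0,0,-0.2,0.11,0,0],[0,0,0,-0.2,0.11,0.3,0],[0,0,0,-0.2,0.11,1.2,0],[0,0,0,-0.2,0.11,1.8,0],[0,0,0,-0.5,-0.7,1.8,0],[0,0,0,-0.98,-1.68,1.8,0],[0,0,0,-0.98,-1.68,1.8,0],[0,0,0,-0.98,-1.68,1.8,0]]]}}

```text
time_s: 4.85
tool_pos: [0.5029, 0.0252, 0.1147]
orientation: [-3.032, 0.785, 0.002]
contact_force: [0.3, -0.5, -1.2]
grip_width: 0.0001
```

```bash
python3 -c "
from h import *
s=read_state();tgt(.503,.026,.077,-29,s)
im=read_camera('wrist');cv2.imwrite('pics/w4.png',im[:,:,::-1]);im=im.copy()
for st,c in blobs('wrist',im,'orange',(200,0,560,260)): 
  P=wback(*c,.056,s['tool_pos'],s['orientation']);print(st,c.round(1),P.round(4),ang(P))
  P=wback(*c,.043,s['tool_pos'],s['orientation']);print(st,c.round(1),P.round(4),ang(P))
"
```

```text
t 4.85 pos [0.5029 0.0252 0.1147] yaw -29.0 zaxis [ 0.001  0.01  -1.   ] F [ 0.3 -0.5 -1.2] grip 0.0001410588251906535 j [-0.18  0.55  1.84  0.01  0.75  1.89]
row 0.0007990234323609346 [ 0.004  0.028 -1.256]
[278  54  24  15 322] [289.3  61.2] [ 0.6003 -0.0358  0.056 ] (np.float64(-32.4193835239924), np.float64(0.11531400661573339))
[278  54  24  15 322] [289.3  61.2] [ 0.6021 -0.0371  0.043 ] (np.float64(-32.480655872927386), np.float64(0.11752431019712095))
[272  73  23  94 841] [281.5 113. ] [ 0.5729 -0.0149  0.056 ] (np.float64(-30.32875897034464), np.float64(0.0810168665078118))
[272  73  23  94 841] [281.5 113. ] [ 0.573  -0.0149  0.043 ] (np.float64(-30.29196942491755), np.float64(0.08111973597771022))
```

View pics/w4.png

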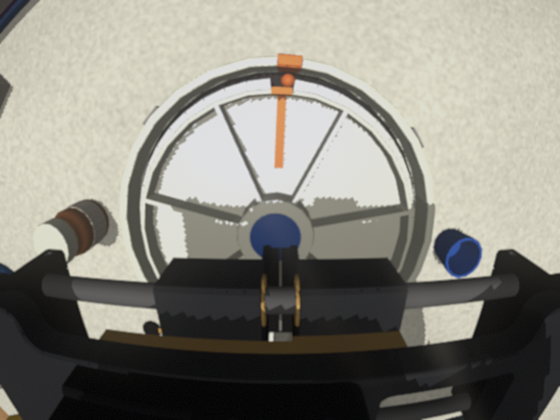

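```bash
python3 -c "
from h import *
s=read_state();im=cv2.imread('pics/w4.png')
cv2.imwrite('pics/w4c.png',cv2.resize(im[45:185,220:350],None,fx=4.2,fy=4.2,interpolation=cv2.INTER_CUBIC))
for u in ((282.5,97),(281,130),(279,166)):
  P=wback(*u,.043,s['tool_pos'],s['orientation']);print(ang(P),P.round(4))
P=wback(288.5,80,.043,s['tool_pos'],s['orientation']);print('pin',ang(P),P)
P=wback(283,90.5,.061,s['tool_pos'],s['orientation']);print('blk',ang(P),P)
P=wback(275,235,.068,s['tool_pos'],s['orientation']);print('hub',P)
"
```

```text
(np.float64(-29.98060778379605), np.float64(0.09243227021987935)) [ 0.5831 -0.0202  0.043 ]
(np.float64(-29.468561549564708), np.float64(0.06960662240043856)) [ 0.5636 -0.0082  0.043 ]
(np.float64(-27.950597500971433), np.float64(0.044472826317175446)) [0.5423 0.0052 0.043 ]
pin (np.float64(-32.09504078904906), np.float64(0.1044125793865463)) [ 0.59145499 -0.02947704  0.043     ]
blk (np.float64(-30.14692797525634), np.float64(0.09554596880944972)) [ 0.58562246 -0.02198502  0.061     ]
hub [0.50697262 0.02744536 0.068     ]
```

View pics/w4c.png

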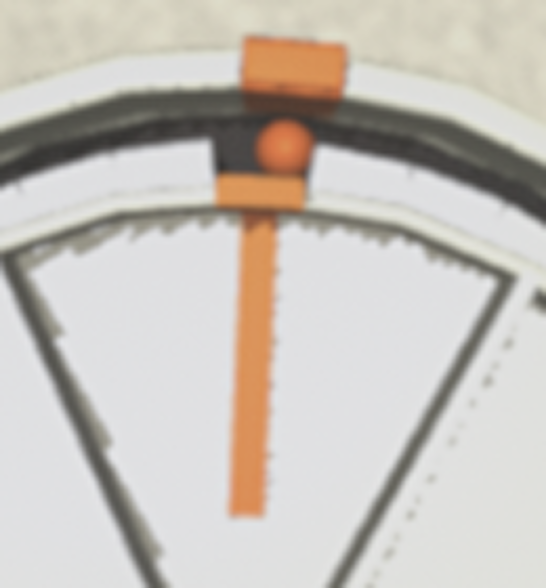

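The head-on view is more reliable. The notch spans x=214–314 (middle 264) and the pin is at 285, so the notch is about 3.4 mm (2°) short; the earlier oblique view misled me by parallax. I'll go back and push about 2° more clockwise.

Request:
{"api": "jog_arm", "payload": {"rows": [[[0,0,0,0.4,0.9,0,0],[0,0,0,0.78,1.82,0,0],[0,0,0,0.78,1.82,0,0],[0,0,-0.02,0.78,1.82,-0.6,0],[0,0,-0.04,0.78,1.82,-1.3,0],[0,0,-0.04,0.78,1.82,-1.8,0],[0,0,-0.04,0.78,1.82,-1.84,0],[0,0,-0.04,0.88,1.76,-1.84,0],[0,0,-0.04,0.98,1.71,-1.84,0],[0,0,-0.04,1.02,1.69,-1.84,0]]]}}

```text
time_s: 5.73
tool_pos: [0.5344, 0.0766, 0.06]
orientation: [-3.015, 0.844, 0.001]
contact_force: [-1.7, 1.7, -1.7]
grip_width: 0.0004
```

Request:
{"api": "jog_arm", "payload": {"rows": [[[0,0,0,0.03,-0.02,0,0],[0,0,0,0.03,-0.02,0,0]]]}}

```text
time_s: 5.9
tool_pos: [0.5352, 0.0761, 0.0606]
orientation: [-3.015, 0.845, 0.002]
contact_force: [-2.2, 1.9, -0.4]
grip_width: 0.0005
```

```bash
python3 -c "
from h import *
s=read_state();tgt(.5344,.0753,.060,-31.3,s);print(ang(s['tool_pos']))
im=read_camera('wrist');cv2.imwrite('pics/w5.png',im[:,:,::-1])
cv2.imwrite('pics/w5c.png',cv2.resize(im[30:200,330:470,::-1],None,fx=4,fy=3.5,interpolation=cv2.INTER_CUBIC))
"
```

```text
t 5.9 pos [0.5352 0.0761 0.0606] yaw -31.3 zaxis [ 0.002  0.01  -1.   ] F [-2.2  1.9 -0.4] grip 0.0005072708452057547 j [-0.07  0.68  1.78  0.02  0.69  2.03]
row 2.390378594352427e-05 [-0.025 -0.026 -0.018]
(np.float64(57.28724703515406), np.float64(0.059509910905692145))
```

View pics/w5c.png

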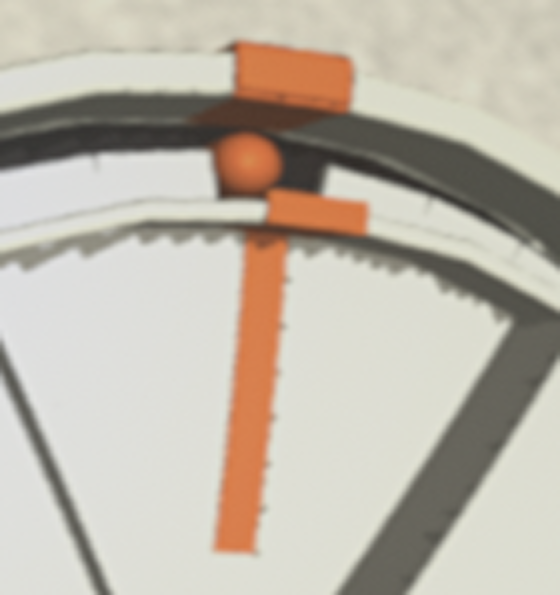

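The tray has moved about 3 mm. I'll check again from the head-on view over the hub.

Request:
{"api": "jog_arm", "payload": {"rows": [[[0,0,0,-0.2,0.11,0,0],[0,0,0,-0.2,0.11,0.3,0],[0,0,0,-0.2,0.11,1.2,0],[0,0,0,-0.2,0.11,1.8,0],[0,0,0,-0.5,-0.7,1.8,0],[0,0,0,-1.07,-1.67,1.8,0],[0,0,0,-1.07,-1.67,1.8,0],[0,0,0,-1.07,-1.67,1.8,0]]]}}

```text
time_s: 6.62
tool_pos: [0.5031, 0.0249, 0.1156]
orientation: [-3.014, 0.848, -0.001]
contact_force: [0.6, -0.3, -0.3]
grip_width: 0.0007
```

```bash
python3 -c "
from h import *
s=read_state();tgt(.503,.026,.077,-31,s)
im=read_camera('wrist');cv2.imwrite('pics/w6.png',im[:,:,::-1])
cv2.imwrite('pics/w6c.png',cv2.resize(im[45:185,220:350,::-1],None,fx=4.2,fy=4.2,interpolation=cv2.INTER_CUBIC))
"
```

```text
t 6.6167 pos [0.5031 0.0249 0.1156] yaw -31.4 zaxis [ 0.004  0.01  -1.   ] F [ 0.6 -0.3 -0.3] grip 0.0006864130263430771 j [-0.18  0.55  1.84  0.02  0.75  1.93]
row 0.007762013853991556 [-0.004  0.038 -1.286]
```

View pics/w6c.png

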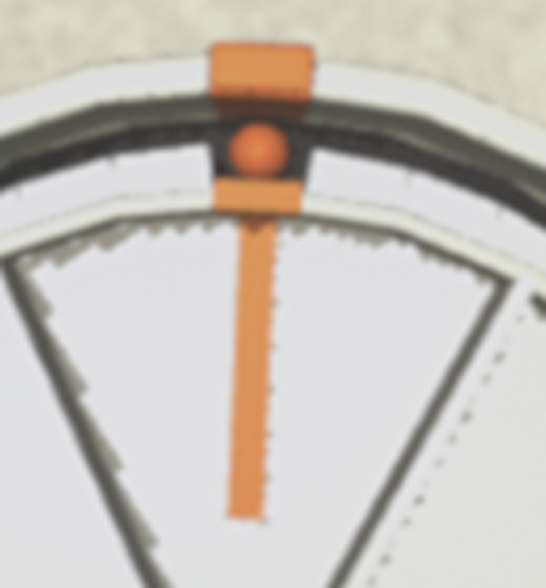

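The pin (258) is now central in the notch (209–313) and under the rim mark. I'll press down slowly.

Request:
{"api": "jog_arm", "payload": {"rows": [[[0,0,0,0,0.04,-0.6,0],[0,0,0,0,0.04,-1.1,0],[0,0,0,0,0.04,-1.22,0],[0,0,0,0,0.04,-1.27,0],[0,0,0,0,0.04,-1.32,0],[0,0,0,0,0.04,-1.37,0],[0,0,0,0,0.04,-1.42,0],[0,0,0,0,0.04,-1.47,0],[0,0,0,0,0.04,-1.52,0],[0,0,0,0,0.04,-1.56,0]]]}}

```text
time_s: 7.5
tool_pos: [0.5036, 0.0275, 0.0696]
orientation: [-3.014, 0.846, -0.002]
contact_force: [-1.5, 2.0, 5.5]
grip_width: 0.0006
```

Request:
{"api": "jog_arm", "payload": {"rows": [[[0,0,0,0,0,-0.04,0],[0,0,0,0,0,-0.08,0],[0,0,0,0,0,-0.11,0],[0,0,0,0,0,-0.13,0],[0,0,0,0,0,-0.14,0]]]}}

```text
time_s: 7.92
tool_pos: [0.5036, 0.0276, 0.0664]
orientation: [-3.014, 0.845, -0.002]
contact_force: [-2.8, -0.8, 12.3]
grip_width: 0.0009
```

Request:
{"api": "jog_arm", "payload": {"rows": [[[0,0,0,0,0,-0.02,0],[0,0,0,0,0,-0.03,0],[0,0,0,0,0,-0.04,0]]]}}

```text
time_s: 8.17
tool_pos: [0.5038, 0.0277, 0.0663]
orientation: [-3.014, 0.845, -0.004]
contact_force: [-3.7, -0.6, 14.2]
grip_width: 0.0007
```

Request:
{"api": "jog_arm", "payload": {"rows": [[[0,0,0,0,0,-0.04,0],[0,0,0,0,0,-0.07,0],[0,0,0,0,0,-0.09,0],[0,0,0,0,0,-0.09,0]]]}}

```text
time_s: 8.5
tool_pos: [0.5038, 0.0277, 0.0662]
orientation: [-3.015, 0.844, -0.005]
contact_force: [-6.7, -0.1, 21.9]
grip_width: 0.0001
```

The tray is solidly bottomed: 22 N with no further travel, and the hub top at about 58.2 mm. I'll lift clear.

Request:
{"api": "jog_arm", "payload": {"rows": [[[0,0,0,0,0,0.3,0],[0,0,0,0,0,1.0,0],[0,0,0,0,0,1.7,0],[0,0,0,0,0,1.7,0],[0,0,0,0,0,1.7,0]]]}}

```text
time_s: 8.92
tool_pos: [0.5053, 0.0276, 0.1182]
orientation: [-3.014, 0.843, -0.012]
contact_force: [0.3, -0.1, 0.1]
grip_width: -0.0
```

```bash
python3 -c "
from h import *
s=read_state();tgt(.503,.026,.077,-31,s)
im=read_camera('wrist');cv2.imwrite('pics/w7.png',im[:,:,::-1])
cv2.imwrite('pics/w7c.png',cv2.resize(im[45:185,220:350,::-1],None,fx=4.2,fy=4.2,interpolation=cv2.INTER_CUBIC))
"
```

```text
t 8.9167 pos [0.5053 0.0276 0.1182] yaw -31.3 zaxis [ 0.011  0.009 -1.   ] F [ 0.3 -0.1  0.1] grip -2.044454708096142e-05 j [-0.17  0.54  1.84  0.02  0.75  1.93]
row 0.00453929975873435 [-0.078 -0.052 -1.374]
```

View pics/w7c.png

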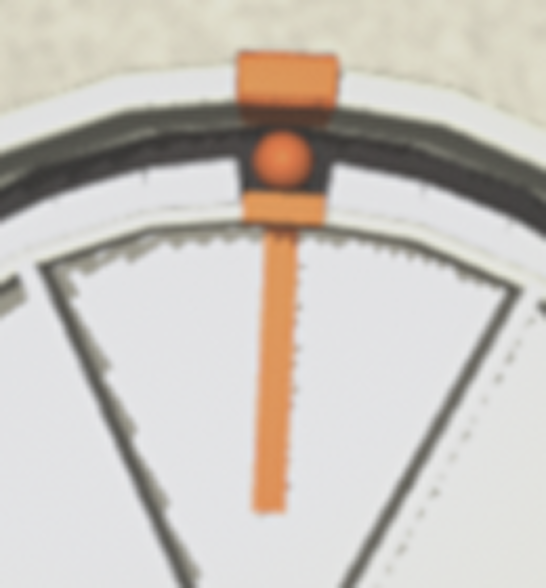

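Request:
{"api": "jog_arm", "payload": {"rows": [[[0,0,0,0,0,3,0],[0,0,0,0,0,4,0],[0,0,0,-2,-5,4,0],[0,0,0,-2,-7,4,0],[0,0,0,-2,-7,4,0],[0,0,0,-2,-7,4,0],[0,0,0,-2,-7,4,0],[0,0,0,-2,-7,4,0],[0,0,0,-2,-7,4,0]]]}}

```text
time_s: 9.72
tool_pos: [0.4441, -0.186, 0.2367]
orientation: [-3.013, 0.852, -0.009]
contact_force: [0.1, 0.7, 0.6]
grip_width: 0.0005
```

```bash
python3 -c "
from h import *
tgt(.503,.026,.077,-31)
im=read_camera('scene')[140:300,220:400];cv2.imwrite('pics/s8.png',cv2.resize(im[:,:,::-1],None,fx=3.5,fy=3.5,interpolation=cv2.INTER_CUBIC))
im=read_camera('top');a=cv2.imread('pics/top0.png')
cv2.imwrite('pics/t8.png',im[:,:,::-1])
for nm,I in (('old',a[:,:,::-1].copy()),('new',im.copy())):
  for k,z in (('blue',.058),('orange',.045)):
    for st,c in blobs('top',I,k,(190,190,335,300)): print(nm,k,st[4],c.round(1),back('top',*c,z).round(4),ang(back('top',*c,z)))
"
```

```text
t 9.7167 pos [ 0.4441 -0.186   0.2367] yaw -31.6 zaxis [ 0.008  0.008 -1.   ] F [0.1 0.7 0.6] grip 0.000487976585351721 j [-0.64  0.33  1.78  0.01  1.04  1.48]
row 0.009878791670747566 [ 1.964  7.068 -5.323]
old blue 126 [270.  241.7] [0.5038 0.0275 0.058 ] (np.float64(62.45443587222757), np.float64(0.0017142108647718918))
old blue 84 [317.5 284. ] [ 0.399  -0.0937  0.058 ] (np.float64(-130.98417052293544), np.float64(0.15858325558449785))
old blue 8 [253.8 289.6] [0.3836 0.0665 0.058 ] (np.float64(161.28001696500138), np.float64(0.12604274750471586))
old orange 18 [295.4 204.3] [ 0.6013 -0.037   0.045 ] (np.float64(-32.66827770591267), np.float64(0.11673816579220048))
old orange 8 [255.8 207.1] [0.5924 0.0658 0.045 ] (np.float64(23.99157317490733), np.float64(0.09787397516345375))
old orange 29 [259.9 217.1] [0.5666 0.0545 0.045 ] (np.float64(24.169950351354775), np.float64(0.06970928825456625))
old orange 32 [209.5 264.7] [0.4436 0.1807 0.045 ] (np.float64(110.98709992635862), np.float64(0.16574184346031645))
new blue 117 [270.1 241.6] [0.5041 0.0272 0.058 ] (np.float64(48.70705552677746), np.float64(0.0015973711649623396))
new blue 91 [317.7 284. ] [ 0.3989 -0.0941  0.058 ] (np.float64(-130.90411341331435), np.float64(0.15895443990866737))
new blue 8 [253.8 289.6] [0.3836 0.0665 0.058 ] (np.float64(161.28001696500138), np.float64(0.12604274750471586))
new blue 14 [319.6 291. ] [ 0.3817 -0.0991  0.058 ] (np.float64(-134.11104155566434), np.float64(0.17426171262086304))
new orange 19 [295.4 204.4] [ 0.601 -0.037  0.045] (np.float64(-32.70696451819262), np.float64(0.11650668986627008))
new orange 51 [288.  215.7] [ 0.5714 -0.0181  0.045 ] (np.float64(-32.80798247498229), np.float64(0.08135608348507704))
new orange 32 [209.5 264.7] [0.4436 0.1807 0.045 ] (np.float64(110.98709992635862), np.float64(0.16574184346031645))
```

View pics/s8.png

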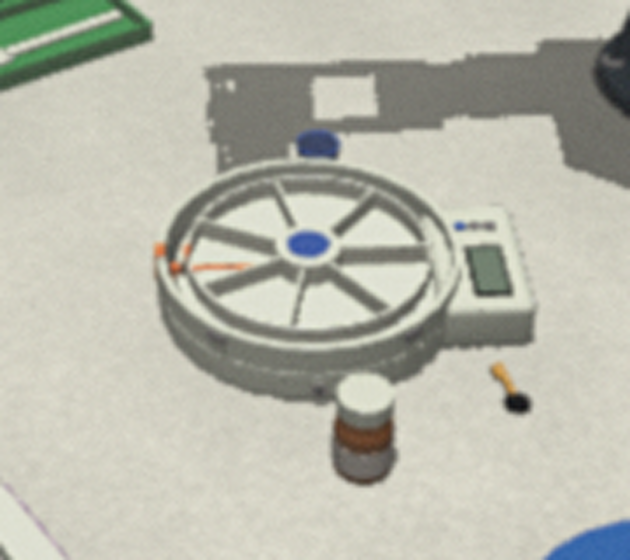

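View pics/t8.png

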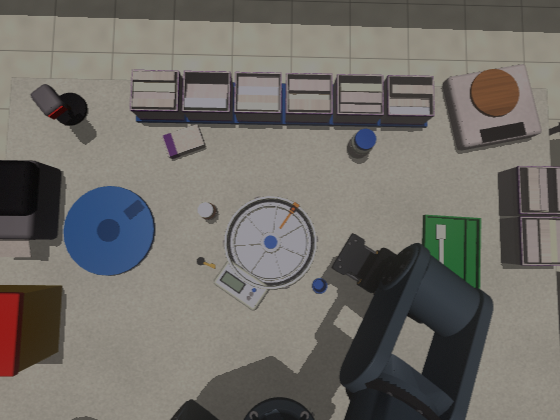

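The tray is home: in the scene view its hub has dropped about 3.4 px, roughly 10 mm. In the top view the notch and pin mark agree (−32.8° and −32.7°), and nothing else has moved. The arm is clear.

```bash
python3 -c "
from cell import *
print(sign_off())"
```

```text
the job is handed in; nothing more can be done
None
```

The tray is turned into line, pressed fully home, and the job is handed in. I pushed one rib about 56° clockwise with closed fingertips, then pressed on the hub.

**First alignment check was wrong:** an oblique wrist view made the tray look in line after the first push. A head-on view showed it about 3.4 mm short, so I pushed it about 2° further before pressing.

**Last checks:**
- **Alignment:** the pin was centred in the notch in the wrist view after pressing. In the top view the notch was at −32.8° and the pin mark at −32.7°.
- **Height:** the press stopped solid at about 22 N, with the hub top at about 58.2 mm (58 mm when home). The hub also sits about 10 mm lower in the scene view.
- **Surroundings:** the other items look unmoved in the top view, though the arm partly hides the counting tray. The arm ended well clear at about 9.8 s on the robot's clock, with the force reading back at noise level.

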